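# Slide the measuring cylinder into its bench bracket

### The arm

A 6-joint arm with a two-finger parallel gripper is mounted at the origin on a cart in front of the work surface, level with it; the furniture and walls round the work are solid. World frame = base frame: x ahead of the robot, y to its left, z up, the work surface at z = 0. Lengths are in m, angles in rad, forces in N, time in s.
With the tool pointing down it reaches from about 0.325 to 0.9 m from the base axis. Payload 3.5 kg.
Tool frame: the origin (TCP) lies between the finger pads; the fingertips stand 11 mm ahead of it and the grasp point (between the pads) lies 8 mm behind it; z points along the fingers, y is the line along which they close (so a half turn about z gives the same grasp; the last joint's range is limited). The gripper opens to 85 mm and grips with 20 to 120 N. Pads are 22 mm wide; open, the fingers measure 114 mm over their backs; the gripper's body (76 mm by 85 mm) begins 54 mm behind the grasp point. The pads swing forward as they close: fully open they stand 13 mm farther back than shut.
Start: joints at [1.204, 0.276, -0.026, 1.268, 0, 1.467], TCP at [0.163, 0.603, 0.242] pointing down, gripper open.
Joint ranges: [-3.12, 3.12], [-0.85, 1.88], [-1.08, 1.24], [-1.95, 2.15], [-1.57, 1.53], [-3.14, 3.14]. Speed limits (rad/s): [2.57, 2.57, 3.14, 3.14, 3.14, 3.14].

### API

Orientations are given as [roll, pitch, yaw] about the fixed x, y, z axes, in that order (R = Rz(yaw) Ry(pitch) Rx(roll)).
In Python, from bench import state, eyes, job_done gives the robot as it stands.
- The arm moves only by the shell command python3 -m crank 'ROWS'. ROWS is JSON, a list of rows, each a list of 5 numbers: the shift along the tool's x, y, z in m, then the turn about the tool's z in degrees, then the gripper command: -1 is shut, 1 is fully open, values between are in proportion. In form: [[x, y, z, spin, claw], ...]. A call has 1 to 12 rows; each row is the pose to reach, as a shift and turn from the pose commanded when the call began, along the tool's axes at that moment; what a row does not reach only later rows make up. A row lasts 1/12 s, in which the tool goes at most 41.7 mm and 7.16 degrees, less where a joint would pass 70% of its speed; a pose out of reach is approached as far as the arm can. A call with a gripper value outside its range is refused whole. The fingers move at their own pace and stop on an object; the grip force is fixed at half the most. Time passes only in rows, so rows that repeat a pose let the fingers close. It gives the time, the measured TCP pose, the force, the opening and the grip force at its end, in the units of the state.
- state(): the state, without advancing time (a new reading comes with each control period).
- eyes.grab_frame(name): name is "scene" or "top" or "wrist"; returns a dict with "color" (420x560x3 uint8, blue, green, red), "vertical_fov" (degrees; the focal length in pixels is half the picture's height over the tangent of half this angle, whatever the lens; pixels are square), "cx", "cy" (the principal point, pixels), "rvec" (rotation vector, rad) and "tvec" (3), from world to camera coordinates, as OpenCV has them. Camera axes: x right, y down, z forward; pixel columns grow to the right and rows downward; lengths in m; the calibration is good to about 2 mm. A picture is of the moment at which its call begins. There is no depth.
- job_done(): hands the job in; it is judged then, once.
Trained networks look in the newest picture that a camera, given by its name, has taken for a name from the list of things; names that differ only in an ending like _2 or _b are one class to them, and where a whole thing is asked for, a point or a joint stands for the part that bears it (a point fixed in the world has none). Each returns a list of dicts, best first, with "confidence" (0 to 1); they miss things now and then, are a little off and sometimes report something else, mostly with a low value. They report only what shows in the picture. A call takes as long as a camera call.
- eyes.trace(camera, name): "region" (420x560 bool, what is visible of it) and "pixel" ([column, row] in pixels, amid what is visible of it).
- eyes.pinpoint(camera, name): "pixel" ([column, row] in pixels: a listed point, or the origin of a listed thing).
The state is a dict: "time": time; "joint_pos": joint angles; "qd": joint speeds; "tau": joint torques, N m; "eef_pos": TCP position; "ee_rot": TCP orientation; "force": force on the tool from outside, world axes, zero at the start; "torque": the same for the moment, N m; "finger_gap": finger opening in m; "finger_force": force on a finger pad.
Only numpy, scipy, OpenCV 4.12 (cv2) and the standard library are available. Lean on these libraries where they do the work, as an engineer would, in place of code of your own. Each camera call takes 0.05 s, during which the arm holds its last target. There are 200 camera calls.

### The job

Put the tall measuring cylinder from the front of the bench away in the slotted metal bracket: bring it in upright through the bracket's open front, its foot under the plate and its tube along the slot, all the way to the closed end, and leave it standing there on the bench. Do not tip the cylinder over, and leave the beaker and the small white carton that stand in a row with it where they are.

Things in the scene. Friction and masses are not known exactly. Their poses are not given: they have to be found in the camera images.
- cylinder: clear slender measuring cylinder on a blue hexagonal foot, upright on the bench, 182 mm tall, about 100 g. Tube 28 mm in diameter, stiff, to be grasped from above across it at 90 to 165 mm height; foot 60 x 52 mm, 8 mm thick. Origin: centre of the underside, on the tube's axis; z up along the tube.
- bracket: dark steel bench bracket, fixed. Level plate 116 mm wide, underside 45, top 50 mm up, on side cheeks (inner faces y = +-53 mm) and back wall (x = 46). Slot 48 mm wide along y = 0, open front (x = -53, mouth 70 wide) to closed end (x = 21, corners cut 10 mm). Flanges to y = +-80, 8 mm high. Origin: on the bench, where the cylinder's origin belongs. x: level, from front into slot; z up.
- beaker: clear glass beaker, 54 mm in diameter, 69 mm tall, standing upright on the bench; a bystander. Origin: centre of the underside, z up.
- carton: small plain white carton, 40 x 40 mm, 70 mm tall, standing on the bench; a bystander. Origin: centre of the underside, z up.

How it is judged:
By the outcome, as a careful person would: the job done as asked, in the order asked, and still so for the second after the job is handed in, with the robot touching nothing.
It also fails if it takes over 42 s, if anything falls off the work surface, if the arm or the gripper's body presses on something with over 40 N, if the wrist force passes 120 N, or if a joint passes its speed limit or range.

## Working session

There is one attempt and no reset: what is moved stays moved. The work goes in short steps, Python scripts to look and compute and a shell command to move; the robot and the scene stay as the last step left them, time stands still between calls to the robot, and variables do not carry over. Pictures are saved under pics/ and viewed, at most 12 in all, crops included, and the job is handed in when it is done.

```bash
mkdir -p pics
cat > h.py <<'E'
import numpy as np, cv2
from bench import state, eyes
def cam(f):
    h,w=f["color"].shape[:2]; fl=h/2/np.tan(np.radians(f["vertical_fov"])/2)
    K=np.array([[fl,0,f["cx"]],[0,fl,f["cy"]],[0,0,1]]); R=cv2.Rodrigues(np.array(f["rvec"],float))[0]
    return K,R,np.array(f["tvec"],float).ravel()
def onplane(f,px,z=0.):
    K,R,t=cam(f); d=R.T@np.linalg.solve(K,[px[0],px[1],1]); c=-R.T@t
    return c+d*(z-c[2])/d[2]
def proj(f,P):
    K,R,t=cam(f); return cv2.projectPoints(np.array(P,float).reshape(-1,1,3),cv2.Rodrigues(R)[0],t,K,None)[0].reshape(-1,2)
E
python3 - <<'E'
from h import *
np.set_printoptions(precision=4,suppress=True)
ims=[]
for c in ["scene","top"]:
    f=eyes.grab_frame(c); ims.append(f["color"])
    print(c,"campos",-cam(f)[1].T@cam(f)[2])
    for n in ["cylinder","bracket","beaker","carton"]:
        for r in eyes.pinpoint(c,n)[:2]:
            print(n,r["confidence"],np.array(r["pixel"]),onplane(f,r["pixel"]))
    cv2.imwrite(f"pics/{c}.png",f["color"])
s=state(); print(s["time"],s["eef_pos"],s["ee_rot"],s["finger_gap"])
E
```

```text
scene campos [-0.1391 -0.9197  0.5902]
cylinder 0.93 [326.  291.2] [ 0.4255 -0.3303  0.    ]
bracket 0.56 [258.3 181.8] [0.6284 0.1609 0.    ]
beaker 0.81 [281.9 263.2] [ 0.4221 -0.2014  0.    ]
carton 0.56 [253.8 229.6] [ 0.4608 -0.0494  0.    ]
top campos [ 0.341  -0.0555  0.8922]
cylinder 0.68 [208.6 154.2] [0.6244 0.1485 0.    ]
bracket 0.74 [206.  154.5] [0.623  0.1546 0.    ]
beaker 0.91 [349.  256.1] [ 0.4219 -0.2001  0.    ]
carton 0.93 [287.8 233. ] [ 0.4586 -0.058   0.    ]
0.5 [0.163  0.6033 0.2423] [-3.1415  0.      2.8778] 0.08553455566473268
```

View pics/top.png

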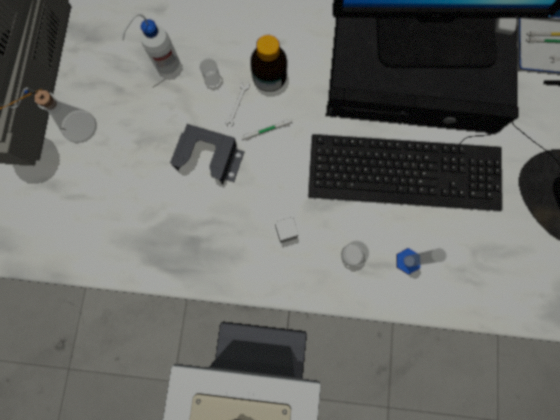

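View pics/scene.png

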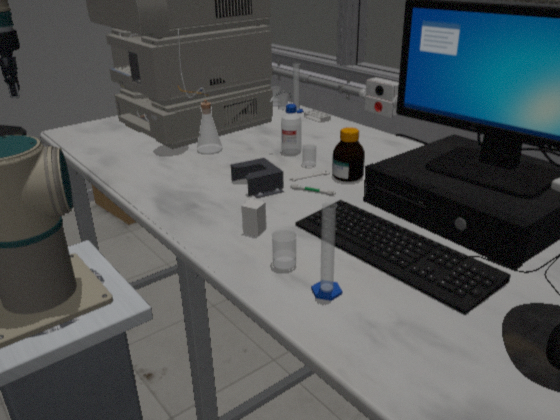

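Run:
```python
from h import *
np.set_printoptions(precision=4,suppress=True)
f=eyes.grab_frame("top"); im=f["color"]
for r in eyes.trace("top","bracket")[:2]: print(r["confidence"],r["pixel"],r["region"].sum())
m=eyes.trace("top","bracket")[0]["region"]
# fit x,y,yaw: model mask (plate w/ slot + walls + flanges) to region, IoU
from scipy.optimize import minimize
def polys(p):
    x,y,a=p; c,s=np.cos(a),np.sin(a)
    W=lambda P,z:[[x+c*u-s*v,y+s*u+c*v,z] for u,v in P]
    base=[(-53,-80),(-53,80),(50,80),(50,-80)]
    slot=[(-53,-35),(-40,-24),(11,-24),(21,-14),(21,14),(11,24),(-40,24),(-53,35)]
    plate=[(-53,-58),(-53,58),(50,58),(50,-58)]
    g=lambda P:[(a/1000,b/1000) for a,b in P]
    return W(g(plate),.05),W(g(slot),.05),W(g(plate),0.)
S=8
def render(p):
    k=np.zeros((420,560),np.uint8)
    a,b,c=[np.round(proj(f,q)*16).astype(np.int32) for q in polys(p)]
    cv2.fillConvexPoly(k,cv2.convexHull(np.vstack([a,c])),255,cv2.LINE_AA,4)
    cv2.fillPoly(k,[b],0,cv2.LINE_AA,4)
    return k/255.
best=None
for tgt in ["trace","dark"]:
    M=m.astype(float)
    if tgt=="dark":
        g=cv2.cvtColor(im,cv2.COLOR_BGR2GRAY); M=((g<90)&(cv2.dilate(m.astype(np.uint8),np.ones((9,9)))>0)).astype(float)
    res=[minimize(lambda p:((render(p)-M)**2).sum(),[.62,.155,a],method="Nelder-Mead",options=dict(initial_simplex=[[.62,.155,a],[.64,.155,a],[.62,.17,a],[.62,.155,a+.2]])) for a in np.radians(range(-60,61,15))]
    r=min(res,key=lambda r:r.fun); print(tgt,r.x,np.degrees(r.x[2]),r.fun,M.sum())
z=cv2.resize(im[105:205,150:260],None,fx=7,fy=5.99 if 0 else 6*7/7,interpolation=cv2.INTER_CUBIC)
z=cv2.resize(im[110:200,150:260],None,fx=6,fy=6,interpolation=cv2.INTER_CUBIC)
for q in polys(r.x)[:2]:
    cv2.polylines(z,[np.round((proj(f,q)-[150,110]+.5)*6).astype(np.int32)],True,(0,0,255),1)
cv2.imwrite("pics/br.png",z)
# blue foot
for c in ["top","scene"]:
    if c=="scene": f=eyes.grab_frame(c); im=f["color"]
    hsv=cv2.cvtColor(im,cv2.COLOR_BGR2HSV); b=cv2.inRange(hsv,(105,120,60),(130,255,255))
    n,l,st,ce=cv2.connectedComponentsWithStats(b)
    t=proj(f,[.425,-.33,.004])[0]
    for i in range(1,n):
        if st[i,4]>40 and abs(ce[i]-t).max()<25: print(c,st[i],ce[i],onplane(f,ce[i],.004))
```

```text
0.92 [215.8, 153.1] 2114
trace [ 0.6145  0.1503 -0.2057] -11.788064568678402 532.1651826220684 2114.0
dark [ 0.6142  0.1501 -0.2162] -12.388988380385014 459.4461207227989 1963.0
top [397 249  23  25 271] [405.6236 261.1402] [ 0.4244 -0.3256  0.004 ]
scene [312 282  30  18 302] [326.2748 291.3841] [ 0.4216 -0.3351  0.004 ]
```

View pics/br.png

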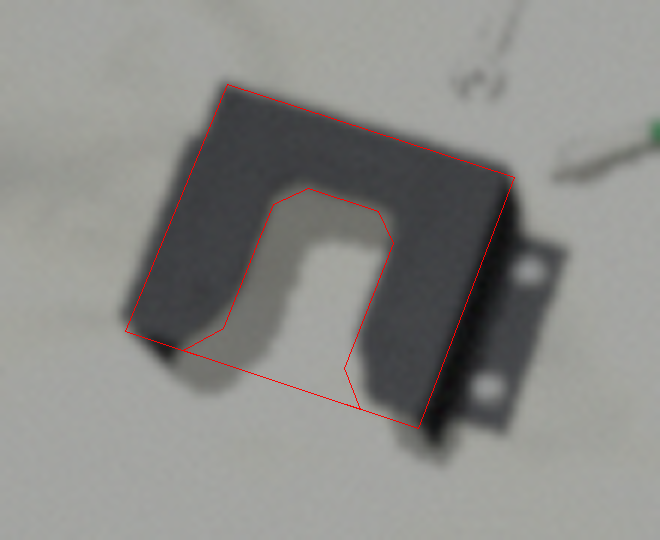

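```bash
cat >> h.py <<'E'
from scipy.spatial.transform import Rotation as Ro
def shift(target):
    s=state(); R=Ro.from_euler("xyz",s["ee_rot"]).as_matrix(); d=np.array(target)-s["eef_pos"]
    print("t",round(s["time"],2),"tcp",np.round(s["eef_pos"],4),"rot",np.round(s["ee_rot"],3),"force",np.round(s["force"],1),"gap",round(s["finger_gap"],4)); print("shift",np.round(R.T@d,4))
E
python3 - <<'E'
from h import *
f=eyes.grab_frame("wrist"); K,R,t=cam(f); c=-R.T@t
print("cam",c,"fwd",R[2],"right",R[0],f["vertical_fov"])
shift([.47,.17,.25])
E
```

```text
cam [0.09139331 0.62435636 0.37452945] fwd [ 0.28591109 -0.07526732 -0.9552956 ] right [0.26012439 0.96557348 0.0017757 ] 62.777969839122
t 0.75 tcp [0.163  0.6034 0.2424] rot [ 3.142 -0.     2.878] force [0.1 0.8 0.1] gap 0.0851
shift [-0.4094 -0.3383 -0.0077]
```

```bash
python3 -m crank '[[-0.035,-0.028,0,0,1],[-0.07,-0.056,0,0,1],[-0.1,-0.083,0,0,1],[-0.13,-0.11,0,0,1],[-0.16,-0.138,0,0,1],[-0.2,-0.165,0,0,1],[-0.23,-0.19,0,0,1],[-0.26,-0.217,0,0,1],[-0.29,-0.245,0,0,1],[-0.33,-0.272,0,0,1],[-0.36,-0.3,0,0,1],[-0.385,-0.32,0,0,1]]'
python3 - <<'E'
from h import *
f=eyes.grab_frame("wrist"); cv2.imwrite("pics/w1.png",f["color"])
np.save("w1.npy",f,allow_pickle=True)
shift([.424,-.13,.25])
E
```

```text
time: 1.75
eef_pos: [0.4514, 0.1931, 0.2427]
ee_rot: [3.141, 0.001, 2.878]
force: [1.3, 1.0, -0.9]
finger_gap: 0.0851
finger_force: 0.0
t 1.8 tcp [0.4563 0.1878 0.2428] rot [-3.138  0.007  2.871] force [ 5.3 -3.9  0.3] gap 0.0854
shift [-0.0539 -0.3149 -0.0058]
```

View pics/w1.png

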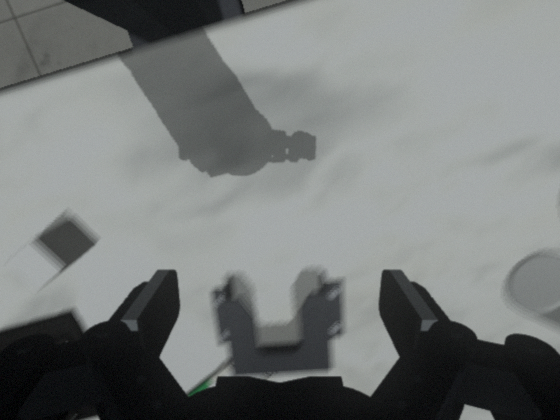

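Run:
```python
from h import *
for i in range(3): f=eyes.grab_frame("wrist")
for r in eyes.pinpoint("wrist","bracket")[:2]: print(r,onplane(f,r["pixel"]))
sl=np.array([(-53,-35),(-40,-24),(11,-24),(21,-14),(21,14),(11,24),(-40,24),(-53,35)])/1000
pl=np.array([(-53,-58),(-53,58),(50,58),(50,-58)])/1000
z=cv2.resize(f["color"][255:385,190:370],None,fx=4,fy=4,interpolation=cv2.INTER_CUBIC)
for (x,y,a),col in [((.6142,.1501,-.2162),(0,0,255)),((.616,.155,-.263),(0,255,0))]:
  for P in (sl,pl):
    c,s=np.cos(a),np.sin(a); W=np.c_[x+c*P[:,0]-s*P[:,1],y+s*P[:,0]+c*P[:,1],np.full(len(P),.05)]
    cv2.polylines(z,[np.round((proj(f,W)-[190,255]+.5)*4).astype(int).astype(np.int32)],True,col,1)
cv2.imwrite("pics/w2.png",z)
np.save("w2.npy",f,allow_pickle=True)
shift([.424,-.33,.25])
```

```text
t 2.0 tcp [0.4503 0.195  0.2423] rot [ 3.141e+00 -1.000e-03  2.877e+00] force [ 0.2 -0.2 -0.2] gap 0.0853
shift [-0.112  -0.5136 -0.0079]
```

View pics/w2.png

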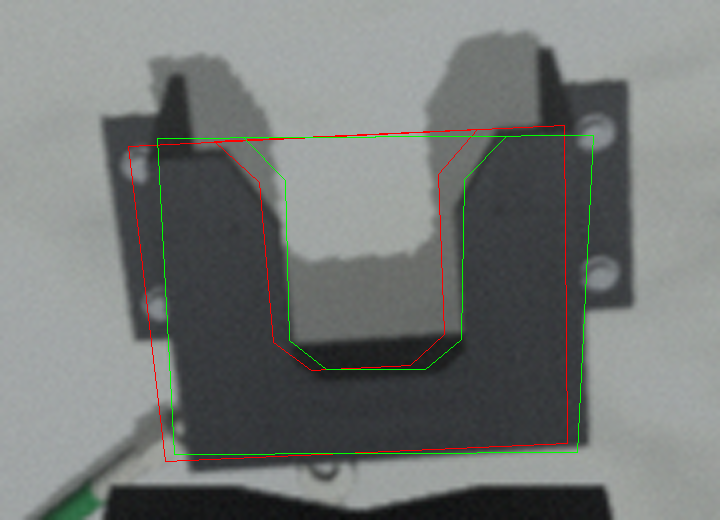

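Run:
```python
from h import *
from scipy.optimize import least_squares
f=np.load("w2.npy",allow_pickle=True).item()
px=np.array([(158,158),(570,127),(587,443),(190,470),(295,340),(463,335),(328,376),(430,370)])/4+[190,255]
M=np.array([(-53,-58),(-53,58),(50,58),(50,-58),(11,-24),(11,24),(21,-14),(21,14)])/1000
def w(p,M):
    x,y,a=p; c,s=np.cos(a),np.sin(a); return np.c_[x+c*M[:,0]-s*M[:,1],y+s*M[:,0]+c*M[:,1],np.full(len(M),.05)]
r=least_squares(lambda p:(proj(f,w(p,M))-px).ravel(),[.615,.15,-.2],x_scale=.01,loss="soft_l1")
print(r.x,np.degrees(r.x[2]));print((proj(f,w(r.x,M))-px).round(1).tolist())
```

```text
[ 0.61797085  0.15498738 -0.18969895] -10.868949067318656
[[-3.6, -0.3], [1.9, -0.3], [0.5, -0.1], [-0.5, -0.2], [-0.6, 2.1], [0.1, 0.5], [0.7, -0.1], [-0.0, -0.2]]
```

```bash
python3 -m crank '[[-0.008,-0.04,0,0,1],[-0.016,-0.08,0,0,1],[-0.024,-0.12,0,0,1],[-0.032,-0.16,0,0,1],[-0.04,-0.2,0,0,1],[-0.048,-0.24,0,0,1],[-0.056,-0.28,0,0,1],[-0.064,-0.32,0,0,1],[-0.07,-0.36,0,0,1],[-0.07,-0.4,0,0,1],[-0.07,-0.44,0,0,1],[-0.07,-0.44,0,0,1]]'
python3 - <<'E'
from h import *
for i in range(3): f=eyes.grab_frame("wrist")
cv2.imwrite("pics/w3.png",f["color"])
for r in eyes.pinpoint("wrist","cylinder")[:2]: print(r,onplane(f,r["pixel"]))
b=cv2.inRange(cv2.cvtColor(f["color"],cv2.COLOR_BGR2HSV),(105,120,50),(130,255,255))
n,l,st,ce=cv2.connectedComponentsWithStats(b)
for i in range(1,n):
    if st[i,4]>80: print(st[i],ce[i],onplane(f,ce[i],.008),onplane(f,st[i,:2]+st[i,2:4]/2,.008))
shift([.424,-.33,.25])
E
```

```text
time: 3.0
eef_pos: [0.4031, -0.2524, 0.2426]
ee_rot: [-3.138, 0.001, 2.874]
force: [1.2, -0.7, 0.8]
finger_gap: 0.0853
finger_force: 0.0
{'pixel': [211.1, 209.4], 'confidence': 0.95} [ 0.42443872 -0.33069365  0.        ]
[ 189  190   50   46 1030] [216.19514563 208.33786408] [ 0.42276752 -0.32260755  0.008     ] [ 0.42731421 -0.32668018  0.008     ]
t 3.2 tcp [ 0.4037 -0.2461  0.2422] rot [ 3.141e+00 -1.000e-03  2.880e+00] force [-0.9 -0.6  0.3] gap 0.0853
shift [-0.0413 -0.0758 -0.0079]
```

View pics/w3.png

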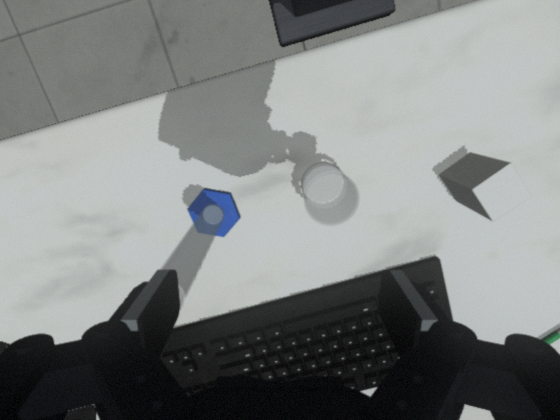

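```bash
python3 -m crank '[[-0.02,-0.035,0,0,1],[-0.043,-0.074,0,0,1],[-0.043,-0.074,0,0,1],[-0.043,-0.074,0.03,0,1],[-0.043,-0.074,0.06,0,1],[-0.043,-0.074,0.09,0,1],[-0.043,-0.074,0.105,0,1],[-0.043,-0.074,0.105,0,1],[-0.043,-0.074,0.105,0,1]]'
python3 - <<'E'
from h import *
for i in range(2): f=eyes.grab_frame("wrist")
im=f["color"].copy()
s=state(); R=Ro.from_euler("xyz",s["ee_rot"]).as_matrix(); g=np.array(s["eef_pos"])-.008*R[:,2]
for off in(-.014,0,.014):
    a=proj(f,[g+R[:,1]*off+[0,0,h] for h in(-.04,0,.035)]).astype(np.int32)
    cv2.polylines(im,[a],False,(0,0,255),1); print(a.tolist())
cv2.imwrite("pics/w4.png",im)
for r in eyes.pinpoint("wrist","cylinder")[:2]: print(r,onplane(f,r["pixel"]))
for r in eyes.pinpoint("wrist","cylinder")[:2]: print(r,onplane(f,r["pixel"]))
shift([.426,-.329,.137])
E
```

```text
time: 3.95
eef_pos: [0.4258, -0.3282, 0.1366]
ee_rot: [3.14, -0.002, 2.881]
force: [-0.1, 0.3, -0.2]
finger_gap: 0.0856
finger_force: 0.0
[[246, 254], [238, 295], [225, 356]]
[[273, 254], [272, 295], [270, 356]]
[[300, 254], [307, 295], [315, 356]]
t 4.15 tcp [ 0.4271 -0.3312  0.1394] rot [-3.140e+00  3.000e-03  2.879e+00] force [-0.6 -0.3  0.3] gap 0.0854
shift [0.0016 0.0019 0.0024]
```

View pics/w4.png

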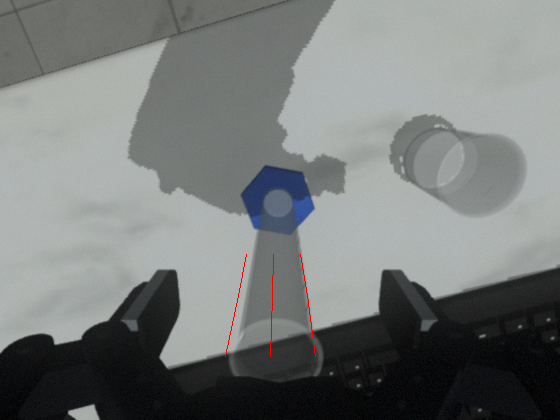

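The tube runs from about (278,205) at the foot to (275,350) at its top. It is centred between the pads, which are at columns 178 and 380, so I'm closing.

```bash
python3 -m crank '[[0,0,0,0,0.3],[0,0,0,0,0],[0,0,0,0,-0.3],[0,0,0,0,-0.6],[0,0,0,0,-1],[0,0,0,0,-1],[0,0,0,0,-1],[0,0,0,0,-1],[0,0,0,0,-1],[0,0,0,0,-1]]'; python3 -c "
from h import *
shift([.426,-.329,.237])"
```

```text
time: 4.98
eef_pos: [0.4258, -0.3308, 0.1376]
ee_rot: [-3.142, 0.001, 2.878]
force: [-0.2, 0.8, 3.6]
finger_gap: 0.0265
finger_force: 59.2
t 4.98 tcp [ 0.4258 -0.3308  0.1376] rot [-3.142e+00  1.000e-03  2.878e+00] force [-0.2  0.8  3.6] gap 0.0265
shift [ 0.0002  0.0017 -0.0994]
```

```bash
python3 -m crank '[[0,0,-0.01,0,-1],[0,0,-0.03,0,-1],[0,0,-0.05,0,-1],[0,0,-0.07,0,-1],[0,0,-0.09,0,-1],[0,0,-0.1,0,-1],[0,0.01,-0.1,0,-1],[0.005,0.03,-0.1,0,-1],[0.01,0.06,-0.1,0,-1],[0.015,0.09,-0.1,0,-1],[0.021,0.12,-0.1,0,-1],[0.027,0.15,-0.1,0,-1]]' && python3 -m crank '[[0.006,0.035,0,0,-1],[0.012,0.07,0,0,-1],[0.018,0.105,0,0,-1],[0.025,0.14,0,0,-1],[0.031,0.175,0,0,-1],[0.037,0.21,0,0,-1],[0.043,0.245,0,0,-1],[0.05,0.28,0,0,-1],[0.056,0.31,0,0,-1],[0.06,0.335,0,0,-1],[0.063,0.35,0,0,-1],[0.063,0.357,0,0,-1]]'
python3 - <<'E'
from h import *
for i in range(4): f=eyes.grab_frame("scene")
cv2.imwrite("pics/s5.png",f["color"][60:340,100:460])
for i in range(2):
    for r in eyes.pinpoint("scene","cylinder")[:2]: print(r)
s=state();e=np.array(s["eef_pos"]);print(proj(f,[e-[0,0,.137],e-[0,0,.0],e+[0,0,.044]]))
shift([.471,.183,.237])
E
```

```text
time: 5.98
eef_pos: [0.4374, -0.1764, 0.2356]
ee_rot: [3.141, -0.003, 2.877]
force: [0.4, 1.1, -0.9]
finger_gap: 0.0267
finger_force: 59.1
time: 6.98
eef_pos: [0.4692, 0.1845, 0.2356]
ee_rot: [-3.141, -0.003, 2.881]
force: [-0.1, 0.4, -1.1]
finger_gap: 0.027
finger_force: 59.2
{'pixel': [200.9, 158.4], 'confidence': 0.69}
{'pixel': [200.9, 158.4], 'confidence': 0.69}
[[201.84185291 159.93209327]
 [196.91911801 106.93421868]
 [195.23315518  88.78324189]]
t 7.28 tcp [0.4705 0.1812 0.2369] rot [-3.141e+00 -1.000e-03  2.876e+00] force [ 0.4  0.2 -0.7] gap 0.0267
shift [ 0.      0.0018 -0.0001]
```

View pics/s5.png

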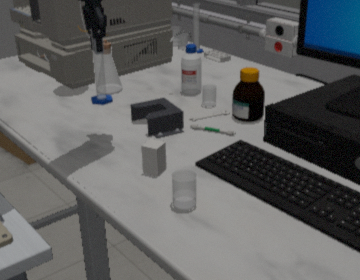

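```bash
python3 -m crank '[[0,0,0.02,0,-1],[0,0,0.045,0,-1],[0,0,0.07,0,-1],[0,0,0.085,0,-1],[0,0,0.09,0,-1],[0,0,0.09,0,-1],[-0.015,0.001,0.09,0,-1],[-0.03,0.002,0.09,0,-1],[-0.045,0.004,0.09,0,-1],[-0.06,0.005,0.09,0,-1],[-0.06,0.005,0.09,0,-1],[-0.06,0.005,0.09,0,-1]]'
python3 - <<'E'
from h import *
ims=[]
for c in("top","wrist"):
    for i in range(2): f=eyes.grab_frame(c)
    ims.append(f["color"])
a=cv2.resize(ims[0][110:215,150:255],(400,400),interpolation=cv2.INTER_CUBIC)
cv2.imwrite("pics/x6.png",np.hstack([a,cv2.resize(ims[1],(400,300))[:,:] if 0 else cv2.copyMakeBorder(cv2.resize(ims[1],(400,300)),0,100,0,0,0)]))
shift([.618,.155,.147])
E
```

```text
time: 8.28
eef_pos: [0.5317, 0.1712, 0.1489]
ee_rot: [3.14, 0.002, 2.877]
force: [-0.3, -0.2, -1.1]
finger_gap: 0.0265
finger_force: 59.2
t 8.48 tcp [0.5294 0.1715 0.1476] rot [-3.142 -0.     2.878] force [ 0.2 -1.3 -1. ] gap 0.0267
shift [-0.0898  0.0072  0.0006]
```

View pics/x6.png

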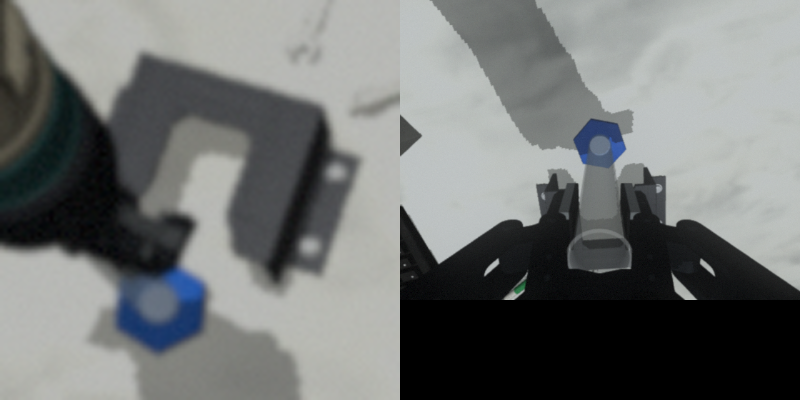

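The foot sits at about (600,145) in the wrist half, centred between the bracket flanges at columns 538 and 665, and it points into the mouth. I'm going in.

```bash
python3 -m crank '[[-0.01,0.001,0,0,-1],[-0.02,0.0015,0,0,-1],[-0.03,0.002,0,0,-1],[-0.04,0.003,0,0,-1],[-0.05,0.004,0,0,-1],[-0.05,0.004,0,0,-1]]' && python3 -m crank '[[-0.01,0.001,0,0,-1],[-0.02,0.0015,0,0,-1],[-0.03,0.002,0,0,-1],[-0.035,0.003,0,0,-1],[-0.039,0.003,0,0,-1],[-0.039,0.003,0,0,-1]]'
python3 - <<'E'
from h import *
ims=[]
for c in("top","wrist"):
    for i in range(2): f=eyes.grab_frame(c)
    ims.append(f["color"])
a=cv2.resize(ims[0][110:215,150:255],(400,400),interpolation=cv2.INTER_CUBIC)
cv2.imwrite("pics/x7.png",np.hstack([a,cv2.resize(ims[1][120:420,80:480],(400,400))]))
shift([.618,.155,.137])
E
```

```text
time: 8.98
eef_pos: [0.5825, 0.1618, 0.1475]
ee_rot: [3.141, 0.002, 2.877]
force: [-0.2, 0.1, -0.5]
finger_gap: 0.0266
finger_force: 59.2
time: 9.48
eef_pos: [0.6189, 0.1548, 0.1473]
ee_rot: [3.141, 0.001, 2.877]
force: [0.9, 1.2, -0.5]
finger_gap: 0.0265
finger_force: 59.2
t 9.68 tcp [0.6174 0.155  0.1472] rot [-3.141e+00 -1.000e-03  2.878e+00] force [ 0.3 -0.4 -0.5] gap 0.027
shift [-0.0006  0.0001  0.0102]
```

View pics/x7.png

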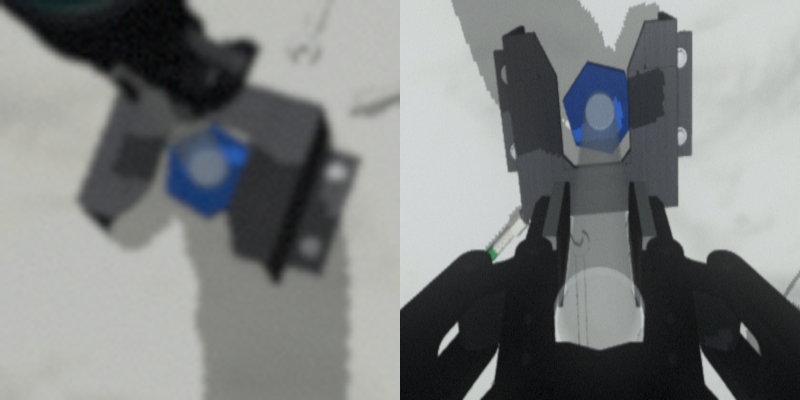

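```bash
python3 -m crank '[[-0.001,0,0.003,0,-1],[-0.001,0,0.006,0,-1],[-0.001,0,0.008,0,-1],[-0.001,0,0.0095,0,-1],[-0.001,0,0.0095,0,-1],[-0.001,0,0.0095,0,-1]]'
```

```text
time: 10.18
eef_pos: [0.6187, 0.1548, 0.1377]
ee_rot: [-3.142, -0.0, 2.878]
force: [0.6, -0.6, -1.5]
finger_gap: 0.0265
finger_force: 59.2
```

```bash
python3 -m crank '[[0,0,0.0005,0,-1],[0,0,0.001,0,-1],[0,0,0.001,0,-1],[0,0,0.001,0,-1]]'
```

```text
time: 10.52
eef_pos: [0.6191, 0.1548, 0.1376]
ee_rot: [3.141, 0.001, 2.878]
force: [-1.1, -1.2, 6.7]
finger_gap: 0.0267
finger_force: 59.8
```

It's now in contact with the bench (+6.7 N). I'll open gently, then retreat straight up.

```bash
python3 -m crank '[[0,0,0,0,-0.3],[0,0,0,0,-0.1],[0,0,0,0,0.2],[0,0,0,0,0.5],[0,0,0,0,0.8],[0,0,0,0,1],[0,0,0,0,1],[0,0,0,0,1],[0,0,0,0,1],[0,0,0,0,1]]' && python3 -m crank '[[0,0,-0.01,0,1],[0,0,-0.03,0,1],[0,0,-0.06,0,1],[0,0,-0.09,0,1],[0,0,-0.12,0,1],[0,0,-0.13,0,1],[0.03,0,-0.13,0,1],[0.06,0,-0.13,0,1],[0.1,0,-0.13,0,1],[0.13,0,-0.13,0,1],[0.15,0,-0.13,0,1],[0.15,0,-0.13,0,1]]'
python3 - <<'E'
from h import *
ims=[]
for c in("wrist","scene"):
    for i in range(3): f=eyes.grab_frame(c)
    ims.append(f["color"])
    for r in eyes.pinpoint(c,"cylinder")[:2]: print(c,r,onplane(f,r["pixel"]))
    for n in("beaker","carton"):
        for r in eyes.pinpoint(c,n)[:1]: print(c,n,onplane(f,r["pixel"]))
cv2.imwrite("pics/x8.png",np.hstack([cv2.resize(ims[0][230:400,190:360],(400,400)),cv2.resize(ims[1][60:310,150:400],(400,400))]))
shift([.618,.155,.137])
E
```

```text
time: 11.35
eef_pos: [0.6189, 0.1547, 0.1368]
ee_rot: [-3.142, 0.0, 2.878]
force: [0.5, 0.5, -0.7]
finger_gap: 0.0855
finger_force: 0.0
time: 12.35
eef_pos: [0.4696, 0.1944, 0.2668]
ee_rot: [-3.141, -0.003, 2.88]
force: [0.1, 0.0, -0.4]
finger_gap: 0.0856
finger_force: 0.0
wrist {'pixel': [277.5, 283.0], 'confidence': 0.95} [0.61903771 0.15557271 0.        ]
wrist carton [ 0.46054826 -0.04813811  0.        ]
scene {'pixel': [258.5, 184.2], 'confidence': 0.86} [0.61929801 0.14757718 0.        ]
scene beaker [ 0.42319208 -0.21015057  0.        ]
scene carton [ 0.45954915 -0.06053663  0.        ]
t 12.95 tcp [0.4744 0.1937 0.2666] rot [-3.141 -0.     2.877] force [-0.4  0.2  0.3] gap 0.0851
shift [-0.1488  0.0002  0.1296]
```

View pics/x8.png

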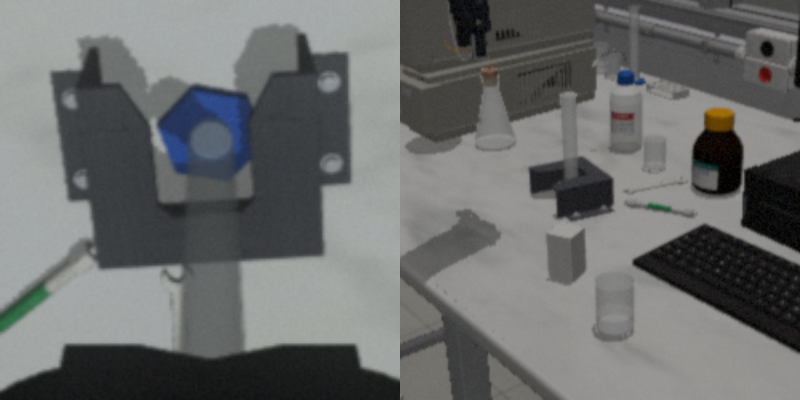

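```bash
python3 -c "
from bench import job_done
print(job_done())"
```

```text
the job is handed in; nothing more can be done
None
```

I put the cylinder away: it stands upright on the bench at the closed end of the bracket slot, within about 3 mm of its place by camera estimate. The beaker and carton were left where they were, and I handed the job in at about 13 s; no verdict came back.

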